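# Snap the ring holder into the bench vise and tug-test it

## Task

Take the brass-collared holder that carries the silver ring out of the wooden rack and push its stem down into the socket on top of the ball vise until the spring latch snaps in and the collar sits flush. Keeping hold of the collar, tug it straight up with a steady pull of about 15 N for about a second to prove that the latch holds, then let go and leave it fully home. Push and pull no harder than about 25 N, and leave the other holders, the dish and the burnisher where they are.

Things in the scene. Friction and masses are not known exactly. Their poses are not given: they have to be found in the camera images.
- ring_holder: Ring holder, brass collar, 94 mm tall, about 0.15 kg. Origin: centre of the stem's tip; z up its axis; yaw does not matter. Steel stem 18 mm across: z 0-8.5 mm a cone from 8 mm wide, groove 8 mm wide at z 12-20, shoulder at z 34. Collar 32 mm across, z 34-72 (grip here). Mandrel with silver ring (25 mm with its stone) to z 94. Starts upright in a rack hole, shoulder on the rack's top.
- ring_holder_shoulder (a point): Centre of the collar's flat underside on the ring holder, 34 mm above the stem's tip; z along the holder's axis. It lies in the middle of the vise's top face, on the socket's axis, when the holder is fully home.
- ring_holder_grip (a point): Point on the ring holder's axis at which to grip the collar, 24 mm above the shoulder (58 mm above the stem's tip).
- vise: Steel ball vise in a black rubber ring, fixed, 128 mm across at the foot. Its steel head, 80 mm across, has a vertical round socket in its flat top face (19 mm bore, 42 mm deep) and is locked on its thread at any working height: the face is 100 to 120 mm above the bench, different each time and not in the state. Origin on the bench under the socket's centre; latch on its +x side.
- latch (a joint): Spring latch in the vise's head, brass tab outside, sliding out along the vise's +x: 0 m is in (locked or empty), 2 to 4 mm while a stem pushes it aside. Stem meets it with the shoulder 13 mm above the face, needs 5 to 14 N to pass, snaps in 1 to 2 mm above, then the collar seats. Locked, it has 1 mm free play upwards, then a rigid stop. The robot must not touch it.
- rack: Light wooden rack block, 240 x 75 x 45 mm, fixed; origin at the centre of its underside, long side along its x. Three holes 20 mm across and 39 mm deep at x = -75, 0 and +75 mm, in which the three holders stand in any order.
- jaw_holder: Bystander: holder with a blue collar and two steel jaws, 88 mm tall, same stem and collar sizes; origin at its stem's tip. Stands in the rack and must stay there.
- plate_holder: Bystander: holder with a dark steel collar and a round aluminium plate with a spiral pendant, 83 mm tall, same stem and collar sizes; origin at its stem's tip. Stands in the rack and must stay there.
- dish: Bystander: beige ceramic dish of silver jewellery, 170 mm across and about 20 mm high; origin at the centre of its underside. Leave it alone.
- burnisher: Bystander: hand burnisher with a dark wooden handle, 160 mm long, lying on the bench. Leave it alone.

How it is judged (in metres and radians):
On the way, in this order (a step that is already met when the one before it is completed fails the run):
1. the holder is pushed home in the socket and the latch has snapped in (z of ring_holder_shoulder in the frame of latch below 0.002 m and horizontal distance between ring_holder_shoulder and vise below 0.003 m and value of joint latch below 0.0015 m), for 0.2 s.
2. the holder is tugged straight up off its seat against the latch, which takes 8 to 18 N steadily for half a second and holds (contact force between latch and ring_holder between 8 and 18 N and z of ring_holder_shoulder in the frame of latch between 0.0005 and 0.004 m and value of joint latch below 0.0015 m), for 0.5 s.
At the end, for the whole second after the job is handed in: The ring holder stands in the vise's socket, its shoulder within 2 mm of the top face (the latch's origin lies in that face), centred within 3 mm, upright within 0.05 rad, the latch in (under 1.5 mm open), at rest and released (all of step 1 and angle between the z axis of ring_holder and the z axis of vise, either way round below 0.05 rad and linear speed of ring_holder below 0.01 m/s); the robot touches nothing.
It fails at once if the latch is strained with more than 28 N (contact force between latch and ring_holder above 28 N).
It fails at once if the holder is pressed against the vise with more than 55 N in all (contact force between ring_holder and vise above 55 N).
It fails at once if the robot touches the latch or its tab (contact force between latch and the fingers above 1 N or contact force between latch and the arm above 1 N).
It fails at once if another holder is moved by more than 15 mm (distance of any of jaw_holder, plate_holder from where it was at the start of the episode above 0.015 m).
It fails at once if the dish or the burnisher is moved by more than 20 mm (distance of any of dish, burnisher from where it was at the start of the episode above 0.02 m).
It also fails if it takes over 67 s, if anything falls off the work surface, if the arm or the gripper's body presses on something with over 40 N, if the wrist force passes 120 N, or if a joint passes its speed limit or range.

## Robot

A 6-joint arm with a two-finger parallel gripper is mounted at the origin on the work surface. World frame = base frame: x ahead of the robot, y to its left, z up, the work surface at z = 0. Lengths are in m, angles in degrees, forces in N, time in s.
With the tool pointing down it reaches from about 0.35 to 0.875 m from the base axis. Payload 4.2 kg.
Tool frame: the origin (TCP) lies between the finger pads; the fingertips stand 14 mm ahead of it and the grasp point (between the pads) lies 5 mm behind it (r.tcp_to_tips is the distance from the TCP to the fingertips, in m); y points along the fingers, x is the direction in which the jaws open and shut, and the axes are right-handed (so a half turn about y gives the same grasp; the last joint's range is limited). The gripper opens to 87 mm and grips with 3 to 60 N. Pads are 19 mm wide; open, the fingers measure 117 mm over their backs; the gripper's body (75 mm by 190 mm) begins 51 mm behind the grasp point.
Start: joints at [81.452, 22.042, 0.453, 0, -68.411, -14.817], TCP at [0.248, 0.574, 0.237] pointing down, gripper open.
Joint ranges: [-179.83, 179.83], [-69.29, 118.12], [-61.27, 80.66], [-181.25, 117.63], [-171.15, -9.14], [-177.46, 177.46]. Speed limits (degrees/s): [159.86, 159.86, 180, 180, 180, 180].

## Interface

Orientations are given as a 3x3 rotation matrix whose columns are the frame's x, y, z axes.
In Python, from station import sense, optics, ticket, r gives the robot as it stands.
- The arm moves only by the tool carry_out, never from a script. Its argument "steps" is a list that holds one entry, the list of rows, each a list of 6 numbers: the shift along the world's x, y, z in cm, then the turn, a rotation vector about the world's x, y, z in rad. A call has 1 to 20 rows; each row is the pose to reach, as a shift and turn from the pose commanded when the call began; what a row does not reach only later rows make up. A row lasts 1/8 s, in which the tool goes at most 62.5 mm and 10.7 degrees, less where a joint would pass 70% of its speed; a pose out of reach is approached as far as the arm can. A call with a gripper value outside its range is refused whole. "fingers" is the closure in counts, from 0 (fully open) to 255 (shut), set as the call begins (left out, the last holds). The fingers move at their own pace and stop on an object; the grip force is fixed at half the most. Time passes only in rows, so rows that repeat a pose let the fingers close. It gives the time, the measured TCP pose, the force and the opening at its end, in the units of the state.
- sense(): the state, without advancing time (a new reading comes with each control period).
- optics.capture(name): name is "scene" or "top" or "wrist"; returns a dict with "image" (384x512x3 uint8, red, green, blue), "fov_y" (degrees; the focal length in pixels is half the picture's height over the tangent of half this angle, whatever the lens; pixels are square), "cx", "cy" (the principal point, pixels), "rvec" (rotation vector, rad) and "tvec" (3), from world to camera coordinates, as OpenCV has them. Camera axes: x right, y down, z forward; pixel columns grow to the right and rows downward; lengths in m; the calibration is good to about 2 mm. A picture is of the moment at which its call begins. There is no depth.
- ticket.finish_job(): hands the job in, once; it reports no verdict.
The state is a dict: "time_s": time; "joints": joint angles; "joint_velocities": joint speeds; "effort": joint torques, N m; "tcp_pos": TCP position; "ee_rot": TCP orientation; "wrist_force": force on the tool from outside, world axes, zero at the start; "moment": the same for the moment, N m; "gripper_width": opening from 0.0 (shut) to 1.0 (fully open).
Only numpy, scipy, OpenCV 4.12 (cv2) and the standard library are available. Lean on these libraries where they do the work, as an engineer would, in place of code of your own. Each camera call takes 0.05 s, during which the arm holds its last target.

## Working session

There is one attempt and no reset: what is moved stays moved. The work goes in short steps, Python scripts to look and compute and a tool call to move; the robot and the scene stay as the last step left them, time stands still between calls to the robot, and variables do not carry over. Pictures are saved under pics/ and viewed, and the job is handed in when it is done.

Besides the shell and the picture viewer there is one more tool, called after "Request:" as name(argument=value, ...) on one line, values as JSON. carry_out: Moves the arm, as the interface text tells. Its arguments: {"type":"object","properties":{"steps":{"type":"array","items":{"type":"array","items":{"type":"array","items":{"type":"number"}}}},"fingers":{"type":"number"}},"required":["steps"]}

```bash
ls; mkdir -p pics; cat > h.py <<'E'
import numpy as np, cv2
from station import sense, optics, ticket, r
def cap(name,fn=None):
    d=optics.capture(name)
    if fn: cv2.imwrite('pics/'+fn+'.png',d['image'][:,:,::-1])
    R,_=cv2.Rodrigues(np.array(d['rvec'],float)); t=np.array(d['tvec'],float).ravel()
    f=d['image'].shape[0]/2/np.tan(np.radians(d['fov_y'])/2)
    d.update(R=R,t=t,f=f,C=-R.T@t); return d
def ray(d,u,v):
    q=d['R'].T@np.array([(u-d['cx'])/d['f'],(v-d['cy'])/d['f'],1]); return d['C'],q/np.linalg.norm(q)
def plane(d,u,v,z):
    C,q=ray(d,u,v); return C+q*(z-C[2])/q[2]
def proj(d,p):
    c=d['R']@np.array(p)+d['t']; return d['f']*c[0]/c[2]+d['cx'],d['f']*c[1]/c[2]+d['cy']
def tri(rays):
    A=0;b=0
    for C,q in rays:
        P=np.eye(3)-np.outer(q,q);A=A+P;b=b+P@C
    return np.linalg.solve(A,b)
E
python3 - <<'E'
from h import *
np.set_printoptions(precision=4,suppress=True)
for n in('scene','top','wrist'):
    d=cap(n,n+'0');print(n,d['fov_y'],d['cx'],d['cy'],d['C'],d['R'].tolist(),{k for k in d})
print(sense())
E
```

```text
pics
scene 49.220897352495065 253.7607527187822 189.58499008043597 [ 1.0357 -0.1133  0.7107] [[0.1945327893554959, 0.9808513096532322, 0.009364946188277212], [0.7815436207946768, -0.14922050081166804, -0.6057415380611283], [-0.5927449389583319, 0.1251557049800531, -0.7956063642595057]] {'cx', 'cy', 'rvec', 'tvec', 'f', 'C', 't', 'fov_y', 'image', 'R'}
top 48.24731187766636 253.41249455957066 193.26187703547686 [ 0.4632 -0.0052  1.0527] [[0.017501656702374357, -0.9996916225532686, 0.01761680474674534], [-0.9928323924509346, -0.019459589085143336, -0.11792016321558602], [0.11822661507810031, -0.01542673618916502, -0.9928668003804562]] {'cx', 'cy', 'rvec', 'tvec', 'f', 'C', 't', 'fov_y', 'image', 'R'}
wrist 60.64601919143418 255.38040240834738 190.30841695251038 [0.3087 0.5473 0.3834] [[-0.3964371317521197, -0.9180594179800724, 0.0021226460475469028], [-0.8911285190235497, 0.3853616840958808, 0.23955445104126355], [-0.22074320635310035, 0.0930767290404904, -0.9708806102503416]] {'cx', 'cy', 'rvec', 'tvec', 'f', 'C', 't', 'fov_y', 'image', 'R'}
{'time_s': 0.15, 'joints': array([ 81.451 ,  22.0788,   0.3974,  -0.0197, -68.4123, -14.8168]), 'joint_velocities': array([ 0.0628, -0.2688,  0.2328,  0.0877, -0.023 ,  0.0358]), 'effort': array([  0.0001, -39.1053,  18.7587,   4.2223,   0.0124,  -0.0001]), 'tcp_pos': array([0.2477, 0.5733, 0.2357]), 'ee_rot': array([[-0.3967, -0.0006,  0.9179],
       [-0.9179, -0.0016, -0.3967],
       [ 0.0017, -1.    ,  0.0001]]), 'wrist_force': array([ 0.1231,  0.1397, -0.4242]), 'moment': array([ 0.0186, -0.0387,  0.0443]), 'gripper_width': 0.9988682421119538}
```

View pics/scene0.png

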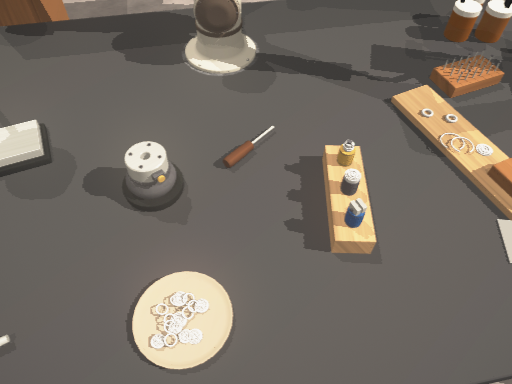

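View pics/top0.png

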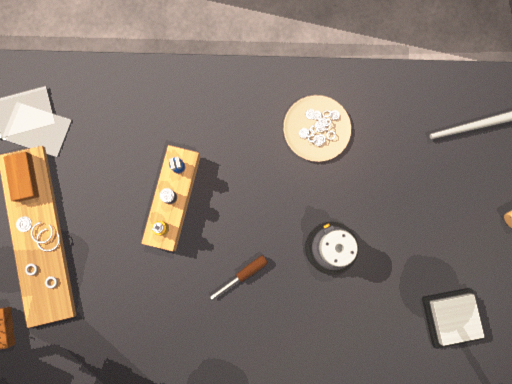

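View pics/wrist0.png

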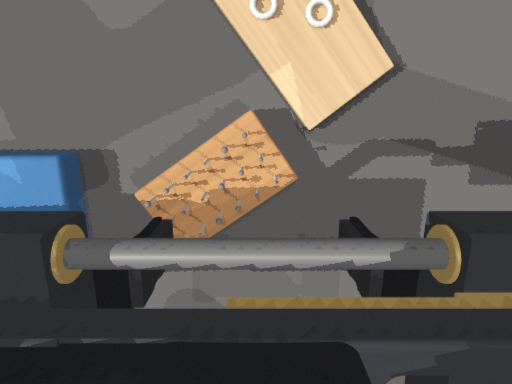

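```bash
python3 - <<'E'
from h import *
a=cv2.imread('pics/scene0.png');b=cv2.imread('pics/top0.png')
z=lambda im,x,y,w,h:cv2.resize(im[y:y+h,x:x+w],(400,300),interpolation=cv2.INTER_CUBIC)
o=np.vstack([np.hstack([z(a,300,130,120,90),z(a,97,125,120,90)]),np.hstack([z(b,110,165,120,90),z(b,280,205,120,90)])])
cv2.imwrite('pics/zoom0.png',o)
E
```

```text
(no output)
```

View pics/zoom0.png

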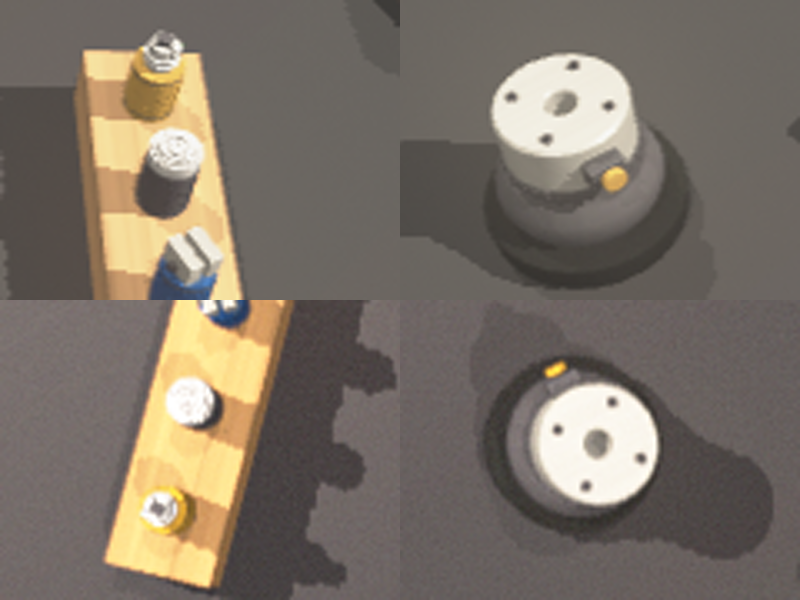

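```bash
cat > m1.py <<'E'
from h import *
np.set_printoptions(precision=4,suppress=True)
D={n:cap(n) for n in('scene','top')}
roi={'scene':(110,135,80,65),'top':(305,218,60,60)}
cs={}
for n,d in D.items():
    x,y,w,h=roi[n]; im=d['image'][y:y+h,x:x+w].astype(int)
    hsv=cv2.cvtColor(im.astype(np.uint8),cv2.COLOR_RGB2HSV)
    m=((im.min(2)>(185 if n=='scene' else 185))&(hsv[...,1]<60)).astype(np.uint8)
    c=max(cv2.findContours(m,cv2.RETR_EXTERNAL,cv2.CHAIN_APPROX_NONE)[0],key=cv2.contourArea)
    hull=cv2.convexHull(c)
    e=cv2.fitEllipse(hull); 
    print(n,'face ellipse',np.array(e[0])+[x,y],e[1],e[2],cv2.contourArea(c),im.min(2).max())
    cs[n]=np.array(e[0])+[x,y]
    # bore: dark near center
    g=cv2.cvtColor(d['image'],cv2.COLOR_RGB2GRAY)
    u,v=cs[n].astype(int); s=g[v-9:v+10,u-9:u+10]
    bm=(s<175).astype(np.uint8); nl,lab,st,ce=cv2.connectedComponentsWithStats(bm)
    for i in range(1,nl):
        if st[i,4]>15: print('  dark',ce[i]+[u-9,v-9],st[i])
for z in(.1,.11,.12):
    print(z,[plane(D[n],*cs[n],z) for n in D])
print('tri',tri([ray(D[n],*cs[n]) for n in D]))
E
python3 m1.py
```

```text
scene face ellipse [145.1205 156.2337] (29.822227478027344, 41.13547897338867) 81.4818344116211 923.0 244
  dark [146.3438 155.625 ] [ 7  6  7  7 32]
top face ellipse [338.6116 247.6423] (34.84126663208008, 36.30277633666992) 128.3931884765625 955.0 243
  dark [338.5    247.4583] [ 6  6  8  8 48]
0.1 [array([ 0.4612, -0.2087,  0.1   ]), array([ 0.4592, -0.2106,  0.1   ])]
0.11 [array([ 0.4706, -0.2072,  0.11  ]), array([ 0.4593, -0.2084,  0.11  ])]
0.12 [array([ 0.48  , -0.2056,  0.12  ]), array([ 0.4593, -0.2063,  0.12  ])]
tri [ 0.4593 -0.21    0.0982]
```

```bash
cat > m2.py <<'E'
from h import *
np.set_printoptions(precision=4,suppress=True)
D={n:cap(n) for n in('scene','top')}
for n,(x,y,w,h) in {'scene':(310,130,75,130),'top':(135,140,75,120)}.items():
    d=D[n]; im=np.ascontiguousarray(d['image'][y:y+h,x:x+w]); hsv=cv2.cvtColor(im,cv2.COLOR_RGB2HSV)
    brass=((hsv[...,1]>170)&(abs(hsv[...,0].astype(int)-22)<9)).astype(np.uint8)
    c=max(cv2.findContours(brass,cv2.RETR_EXTERNAL,cv2.CHAIN_APPROX_NONE)[0],key=cv2.contourArea)
    print(n,'brass bbox',np.array(cv2.boundingRect(c))+[x,y,0,0],cv2.contourArea(c), 'ctr',np.array(cv2.minEnclosingCircle(c)[0])+[x,y],cv2.minEnclosingCircle(c)[1])
    wood=((hsv[...,0]>8)&(hsv[...,0]<28)&(hsv[...,1]>50)&(hsv[...,2]>(150 if n=='top' else 150))).astype(np.uint8)
    wood=cv2.morphologyEx(wood,cv2.MORPH_CLOSE,np.ones((15,15)))
    c=max(cv2.findContours(wood,cv2.RETR_EXTERNAL,cv2.CHAIN_APPROX_NONE)[0],key=cv2.contourArea)
    q=cv2.approxPolyDP(c,5,True).reshape(-1,2)+[x,y]
    print(q.tolist()); print([plane(d,*p,.045)[:2] for p in q])
    if n=='top':
        print('minrect',cv2.minAreaRect(c))
# collar centre in the top view: silver/brass circle at z=.083
d=D['top']
E
python3 m2.py
```

```text
Traceback (most recent call last):
  File "m2.py", line 7, in <module>
    c=max(cv2.findContours(brass,cv2.RETR_EXTERNAL,cv2.CHAIN_APPROX_NONE)[0],key=cv2.contourArea)
ValueError: max() iterable argument is empty
```

```bash
sed -i 's/hsv\[...,1\]>170/hsv[...,1]>140/' m2.py; python3 m2.py; python3 - <<'E'
from h import *
np.set_printoptions(precision=4,suppress=True)
D={n:cap(n) for n in('scene','top')}
print(cv2.cvtColor(D['scene']['image'],cv2.COLOR_RGB2HSV)[150:166:3,346],cv2.cvtColor(D['top']['image'],cv2.COLOR_RGB2HSV)[228,152:170])
print(plane(D['top'],159.5,228,.083),plane(D['scene'],347,151.5,.083),tri([ray(D['top'],159.5,228),ray(D['scene'],347,151.5)]))
print(plane(D['top'],326,227,.08))
E
```

```text
scene brass bbox [338 146  17  20] 129.5 ctr [345.7242 155.1951] 10.33777141571045
[[325, 145], [332, 251], [340, 259], [369, 259], [376, 240], [360, 148]]
[array([0.4491, 0.1675]), array([0.7024, 0.1027]), array([0.7205, 0.1118]), array([0.7303, 0.1625]), array([0.6958, 0.1891]), array([0.4718, 0.2396])]
top brass bbox [153 221  16  16] 71.0 ctr [160.5 228. ] 8.500100135803223
[[179, 140], [167, 140], [143, 237], [135, 243], [173, 249], [198, 155], [180, 148]]
[array([0.7082, 0.1596]), array([0.7076, 0.1883]), array([0.4757, 0.2344]), array([0.4615, 0.2523]), array([0.4492, 0.1637]), array([0.6726, 0.113 ]), array([0.6887, 0.1565])]
minrect ((32.23859405517578, 54.230289459228516), (39.74446487426758, 110.8593521118164), 14.931418418884277)
[[ 17  24 149]
 [ 23 142 243]
 [ 19 144 154]
 [ 19 144 149]
 [ 18 146 154]
 [ 18 107 138]] [[ 24  47 250]
 [132   5 242]
 [ 13  10 231]
 [ 11  19 188]
 [  2  24 160]
 [175  21 135]
 [ 12  19 134]
 [  8  21 195]
 [ 15  22 206]
 [ 14  15 186]
 [158   4 239]
 [ 17 121 211]
 [ 20 190 227]
 [ 19 191 216]
 [ 19 171 127]
 [ 19 173 134]
 [ 17 156 147]
 [ 15 135 208]]
[0.496  0.1894 0.083 ] [0.5083 0.1901 0.083 ] [0.4971 0.1941 0.07  ]
[ 0.5052 -0.1865  0.08  ]
```

Request:
carry_out(steps=[[[3,-5,0.5,0,0,0.02],[6,-10.5,1,0,0,0.06],[9,-16,1.5,0,0,0.1],[12,-21.5,2,0,0,0.14],[15,-27,2.5,0,0,0.17],[18,-32,3,0,0,0.186],[20,-36,3.5,0,0,0.186],[21,-38,4,0,0,0.186],[21,-38,4,0,0,0.186],[21,-38,4,0,0,0.186]]])

```text
time_s: 1.8
tcp_pos: [0.4576, 0.1941, 0.2764]
ee_rot: [[-0.22, -0.0, 0.976], [-0.976, 0.0, -0.22], [-0.0, -1.0, -0.0]]
wrist_force: [-0.2, 0.3, 0.8]
gripper_width: 1.0
```

```bash
python3 - <<'E'
from h import *
np.set_printoptions(precision=4,suppress=True)
d=cap('wrist','wrist1');print(d['C'],d['R']);s=sense();print(s['tcp_pos'],s['ee_rot'],proj(d,s['tcp_pos']))
print(proj(d,[.499,.19,.083]))
E
```

```text
[0.5223 0.1793 0.4243] [[-0.2195 -0.9756  0.0001]
 [-0.9471  0.2132  0.2399]
 [-0.2341  0.0526 -0.9708]]
[0.4575 0.1943 0.2764] [[-0.2192 -0.0003  0.9757]
 [-0.9757  0.     -0.2192]
 [ 0.     -1.     -0.0003]] (np.float64(254.57645331971608), np.float64(250.16834848497464))
(np.float64(250.21646394366314), np.float64(134.316966553513))
```

View pics/wrist1.png

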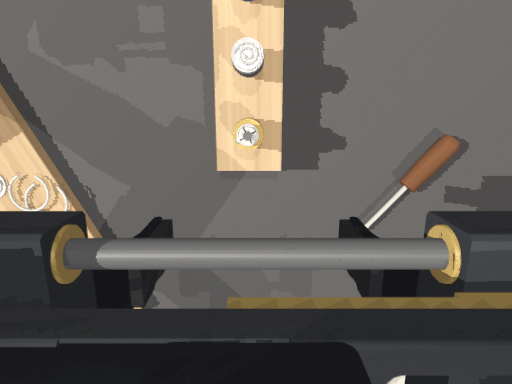

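```bash
cat > m3.py <<'E'
from h import *
np.set_printoptions(precision=4,suppress=True)
d=cap('wrist');x,y,w,h=225,105,50,55
im=np.ascontiguousarray(d['image'][y:y+h,x:x+w]);hsv=cv2.cvtColor(im,cv2.COLOR_RGB2HSV)
m=((hsv[...,1]>140)).astype(np.uint8)
c=max(cv2.findContours(m,cv2.RETR_EXTERNAL,cv2.CHAIN_APPROX_NONE)[0],key=cv2.contourArea)
print(np.array(cv2.boundingRect(c))+[x,y,0,0],np.array(cv2.fitEllipse(cv2.convexHull(c))[0])+[x,y],cv2.fitEllipse(cv2.convexHull(c))[1])
(u,v),rad=cv2.minEnclosingCircle(c);u+=x;v+=y;print(u,v,rad)
print('collar',plane(d,u,v,.083),'diam',2*rad/d['f']*.35)
A=plane(d,216,171,.045);B=plane(d,282,171,.045);print('corners',A,B,np.linalg.norm(A-B))
e=np.array([.9755,-.22,0]);print('from rack',(A+B)/2+e*.045)
s=sense();print(s['tcp_pos'])
cv2.imwrite('pics/z3.png',cv2.resize(d['image'][90:190,200:300,::-1],(600,600),interpolation=cv2.INTER_CUBIC))
E
python3 m3.py
```

```text
Traceback (most recent call last):
  File "m3.py", line 6, in <module>
    c=max(cv2.findContours(m,cv2.RETR_EXTERNAL,cv2.CHAIN_APPROX_NONE)[0],key=cv2.contourArea)
ValueError: max() iterable argument is empty
```

```bash
python3 - <<'E'
from h import *
d=cap('wrist');hsv=cv2.cvtColor(d['image'],cv2.COLOR_RGB2HSV)
print(hsv[134,222:276:2].tolist())
cv2.imwrite('pics/z3.png',cv2.resize(d['image'][90:190,200:300,::-1],(600,600),interpolation=cv2.INTER_CUBIC))
E
```

```text
[[17, 82, 250], [17, 83, 251], [17, 82, 251], [18, 78, 255], [19, 76, 255], [18, 89, 237], [21, 122, 235], [21, 90, 238], [22, 13, 211], [30, 8, 255], [22, 12, 236], [12, 9, 145], [6, 9, 145], [15, 10, 146], [19, 14, 149], [20, 13, 181], [20, 11, 208], [23, 12, 245], [21, 16, 209], [21, 130, 206], [21, 128, 208], [16, 89, 178], [16, 94, 197], [17, 94, 197], [17, 94, 197], [17, 93, 202], [17, 96, 205]]
```

View pics/z3.png

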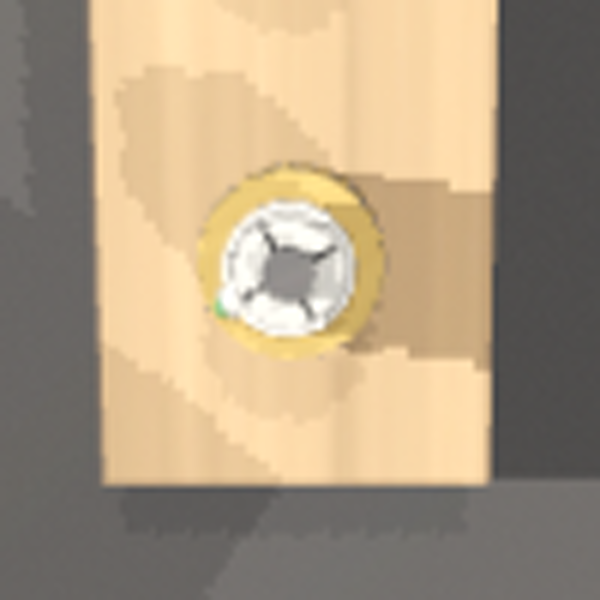

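```bash
python3 - <<'E'
from h import *
np.set_printoptions(precision=4,suppress=True)
d=cap('wrist')
print('collar',plane(d,247.9,133.6,.083),np.linalg.norm(plane(d,232.4,133.6,.083)-plane(d,263.4,133.6,.083)))
A=plane(d,216.7,170.3,.045);B=plane(d,281.3,170.3,.045);print('corners',A,B,np.linalg.norm(A-B))
e=np.array([.9755,-.22,0]);print('from rack',(A+B)/2+e*.045)
print(sense()['tcp_pos'])
E
```

```text
collar [0.5    0.1926 0.083 ] 0.03182780633339535
corners [0.4641 0.2392 0.045 ] [0.4476 0.1653 0.045 ] 0.07571990556128398
from rack [0.4998 0.1923 0.045 ]
[0.4575 0.1945 0.2763]
```

Request:
carry_out(steps=[[[2,-0.1,0,0,0,0],[4.2,-0.15,-2,0,0,0],[4.2,-0.15,-6,0,0,0],[4.2,-0.15,-10,0,0,0],[4.2,-0.15,-14,0,0,0],[4.2,-0.15,-17,0,0,0],[4.2,-0.15,-19.5,0,0,0],[4.2,-0.15,-20.7,0,0,0],[4.2,-0.15,-21.1,0,0,0],[4.2,-0.15,-21.1,0,0,0],[4.2,-0.15,-21.1,0,0,0]]])

```text
time_s: 3.38
tcp_pos: [0.5004, 0.1927, 0.0665]
ee_rot: [[-0.22, 0.002, 0.976], [-0.976, 0.001, -0.22], [-0.001, -1.0, 0.001]]
wrist_force: [0.4, 0.5, 0.9]
gripper_width: 1.0
```

```bash
python3 - <<'E'
from h import *
d=cap('wrist','wrist2');cap('scene','scene2');print(sense()['tcp_pos'],sense()['wrist_force'])
E
```

```text
[0.50023219 0.19251911 0.06636821] [ 0.39988673 -0.50809507  0.30233532]
```

View pics/wrist2.png

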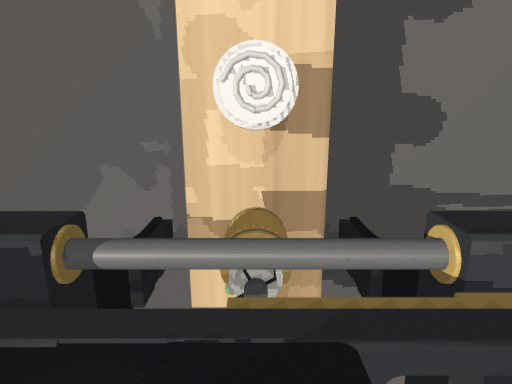

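Request:
carry_out(fingers=255, steps=[[[0,0,0,0,0,0],[0,0,0,0,0,0],[0,0,0,0,0,0],[0,0,0,0,0,0],[0,0,0,0,0,0],[0,0,0,0,0,0],[0,0,0,0,0,0],[0,0,0,0,0,0]]])

```text
time_s: 4.47
tcp_pos: [0.4999, 0.1923, 0.0655]
ee_rot: [[-0.22, 0.0, 0.976], [-0.976, 0.0, -0.22], [-0.0, -1.0, 0.0]]
wrist_force: [0.4, 0.7, -0.2]
gripper_width: 0.359
```

Request:
carry_out(steps=[[[0,0,0.7,0,0,0],[0,0,2,0,0,0],[0,0,4,0,0,0],[0,0,7,0,0,0],[0,0,11,0,0,0],[0,-1,15,0,0,0],[-1,-3,19,0,0,0.05],[-2,-7,21,0,0,0.15],[-3,-12,21.4,0,0,0.25],[-4,-17,21.4,0,0,0.35],[-5,-22,21.4,0,0,0.45],[-6,-27,21.4,0,0,0.55],[-7,-32,21.4,0,0,0.62],[-8,-37,21.4,0,0,0.67],[-9,-40.5,21.4,0,0,0.68],[-9.5,-42.5,21.4,0,0,0.68],[-9.5,-42.9,21.4,0,0,0.68],[-9.5,-42.9,21.4,0,0,0.68],[-9.5,-42.9,21.4,0,0,0.68],[-9.5,-42.9,21.4,0,0,0.68]]])

```text
time_s: 6.98
tcp_pos: [0.405, -0.2361, 0.2797]
ee_rot: [[0.443, 0.0, 0.896], [-0.896, 0.0, 0.443], [0.0, -1.0, 0.0]]
wrist_force: [0.8, 0.4, -2.0]
gripper_width: 0.356
```

```bash
python3 - <<'E'
from h import *
np.set_printoptions(precision=4,suppress=True)
d=cap('wrist','wrist3');cap('scene','scene3');s=sense();print(s['time_s'],s['tcp_pos'],s['wrist_force'],d['C'],proj(d,[.459,-.21,.1]))
cv2.imwrite('pics/z4.png',cv2.resize(d['image'][30:210,135:375,::-1],(800,600),interpolation=cv2.INTER_CUBIC))
E
```

```text
7.075 [ 0.405  -0.2363  0.2796] [-0.0843 -0.3979 -2.3534] [ 0.4645 -0.2077  0.4275] (np.float64(254.9090597911826), np.float64(115.56747619744617))
```

View pics/wrist3.png

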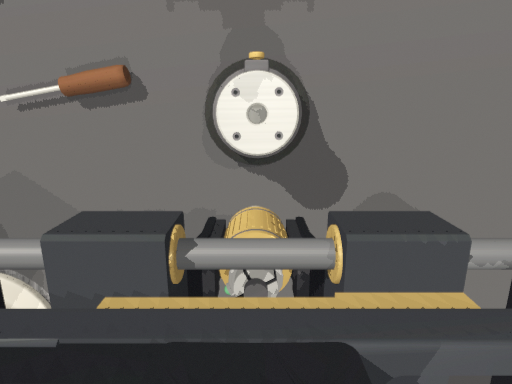

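View pics/z4.png

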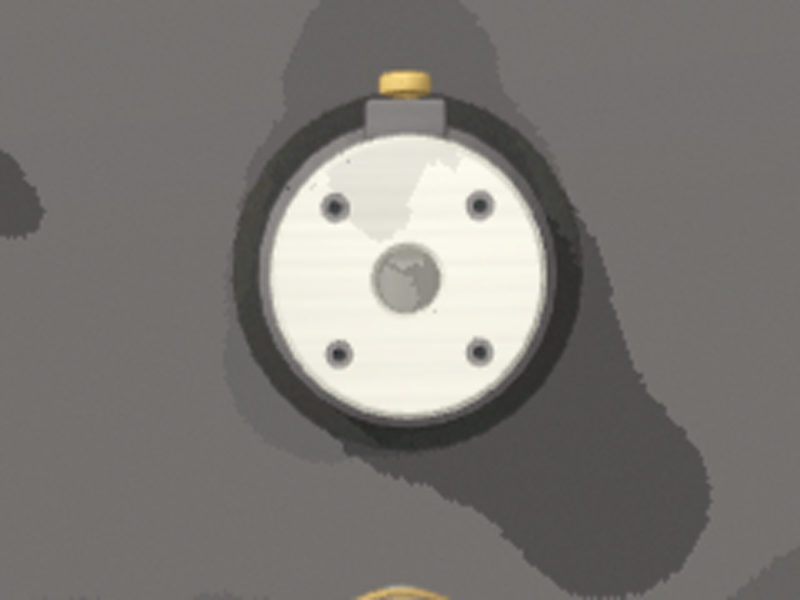

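View pics/scene3.png

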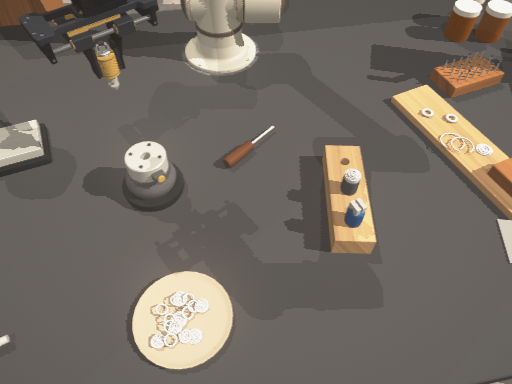

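```bash
cat > m4.py <<'E'
from h import *
np.set_printoptions(precision=4,suppress=True)
d=cap('wrist');t=cap('top');s=cap('scene')
def ell(d,x,y,w,h,th):
    im=d['image'][y:y+h,x:x+w]; m=(im.min(2)>th).astype(np.uint8)
    c=max(cv2.findContours(m,cv2.RETR_EXTERNAL,cv2.CHAIN_APPROX_NONE)[0],key=cv2.contourArea)
    e=cv2.fitEllipse(cv2.convexHull(c)); return np.array(e[0])+[x,y],e[1]
e,ax=ell(d,200,55,115,115,175);print('wrist',e,ax)
for z in(.1,.11,.12):
    print(z,plane(d,*e,z),'diam',[a/d['f']*(d['C'][2]-z)/.9708 for a in ax])
et,at=ell(t,305,218,60,60,185);print('top',et,at,plane(t,*et,.1))
# bore by dark
g=cv2.cvtColor(d['image'],cv2.COLOR_RGB2GRAY);u,v=e.astype(int);q=(g[v-14:v+15,u-14:u+15]<195).astype(np.uint8)
n,l,st,ce=cv2.connectedComponentsWithStats(q)
for i in range(1,n):
    if st[i,4]>30: print('bore',ce[i]+[u-14,v-14],st[i],plane(d,*(ce[i]+[u-14,v-14]),.1))
print('tri w+scene bore',[tri([ray(d,*e),ray(s,*p)]) for p in((146.3,155.6),(146.2,156.2),(145.5,155.6))])
print('tri w+t',tri([ray(d,*e),ray(t,*et)]))
E
python3 m4.py
python3 - <<'E'
import cv2
a=cv2.imread('pics/scene3.png')
cv2.imwrite('pics/z5.png',cv2.resize(a[135:195,110:190],(800,600),interpolation=cv2.INTER_CUBIC))
E
```

```text
wrist [256.4122 111.8923] (81.72225189208984, 83.84140014648438)
0.1 [ 0.4627 -0.2099  0.1   ] diam [np.float64(0.08397131191552427), np.float64(0.08614878078042991)]
0.11 [ 0.4628 -0.2099  0.11  ] diam [np.float64(0.08140691783886948), np.float64(0.0835178891329752)]
0.12 [ 0.4628 -0.2098  0.12  ] diam [np.float64(0.07884252376221466), np.float64(0.08088699748552046)]
top [325.6271 262.8485] (38.355743408203125, 81.97734832763672) [ 0.4255 -0.1817  0.1   ]
bore [256.346  112.9765] [  4   6  21  21 341] [ 0.4618 -0.2103  0.1   ]
tri w+scene bore [array([ 0.4625, -0.208 ,  0.1023]), array([ 0.4625, -0.2083,  0.1008]), array([ 0.4626, -0.2087,  0.1029])]
tri w+t [ 0.4416 -0.2068 -0.014 ]
```

View pics/z5.png

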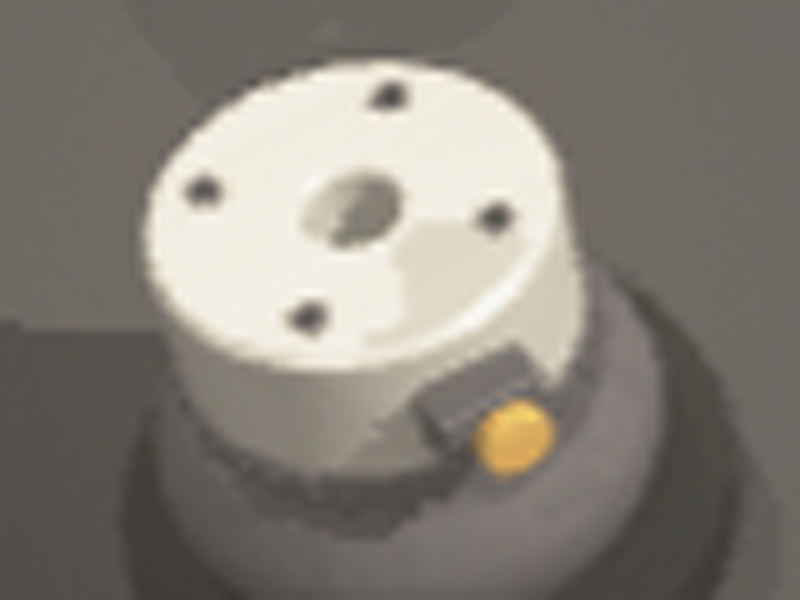

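```bash
python3 - <<'E'
from h import *
np.set_printoptions(precision=4,suppress=True)
d=cap('wrist');s=sense();p=s['tcp_pos'];R=np.array(s['ee_rot']);g=d['image'].astype(int)
c0=p+np.array([0,0,-.0205])
for k in(-.001,0,.001): print(k,proj(d,c0+R[:,2]*(.016+k)))
for k in(-1,1): print(k,proj(d,c0+R[:,0]*.016*k),proj(d,c0+[0,0,.038]+R[:,0]*.016*k))
print((g[200:212,256]).tolist())
h=cv2.cvtColor(d['image'],cv2.COLOR_RGB2HSV)
for r_ in(225,232): 
    m=np.where(h[r_,215:300,1]>110)[0]+215; print(r_,m.min(),m.max())
cv2.imwrite('pics/z6.png',cv2.resize(d['image'][190:310,176:336,::-1],(800,600),interpolation=cv2.INTER_CUBIC))
E
```

```text
-0.001 (np.float64(253.70874341962593), np.float64(207.39976481140286))
0 (np.float64(253.70721568856982), np.float64(205.6068006667227))
0.001 (np.float64(253.70568377469007), np.float64(203.808927508233))
-1 (np.float64(224.43546552391757), np.float64(233.71155867222058)) (np.float64(216.44734801958873), np.float64(265.97466907092326))
1 (np.float64(283.02440912458616), np.float64(233.72552651532632)) (np.float64(290.21410523323567), np.float64(265.98883993336756))
[[115, 112, 110], [115, 113, 109], [115, 112, 109], [115, 112, 109], [116, 114, 111], [137, 131, 121], [184, 168, 135], [195, 166, 99], [163, 143, 102], [180, 157, 111], [202, 171, 99], [201, 170, 98]]
225 229 282
232 225 285
```

View pics/z6.png

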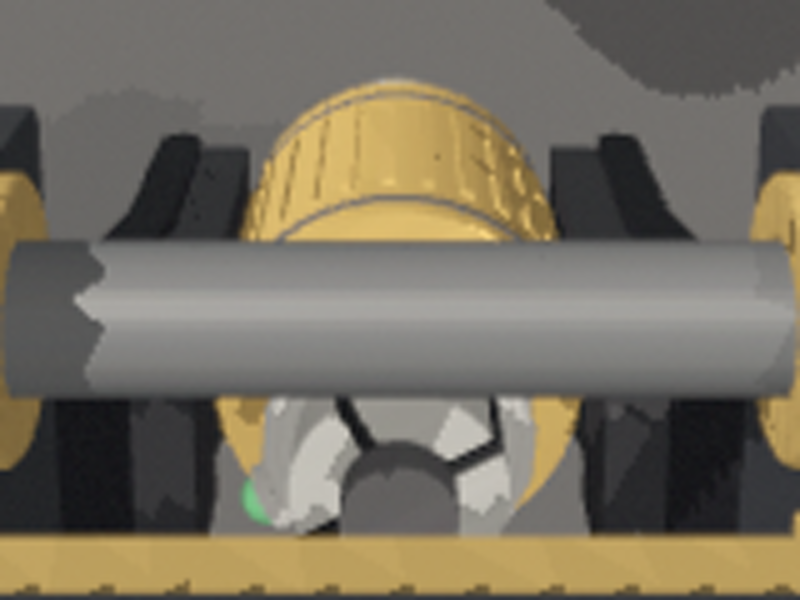

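Request:
carry_out(steps=[[[2,1,0,0,0,0],[4,2,-1,0,0,0],[5.7,2.7,-3,0,0,0],[5.7,2.7,-5.5,0,0,0],[5.7,2.7,-8,0,0,0],[5.7,2.7,-9.5,0,0,0],[5.7,2.7,-10,0,0,0],[5.7,2.7,-10,0,0,0],[5.7,2.7,-10,0,0,0],[5.7,2.7,-10,0,0,0]]])

```text
time_s: 8.52
tcp_pos: [0.4622, -0.2099, 0.1804]
ee_rot: [[0.442, 0.002, 0.897], [-0.897, -0.0, 0.442], [0.001, -1.0, 0.001]]
wrist_force: [-0.3, -0.1, -2.3]
gripper_width: 0.367
```

```bash
python3 - <<'E'
from h import *
np.set_printoptions(precision=4,suppress=True)
s=sense();print(s['time_s'],s['tcp_pos'],s['wrist_force'])
a=cap('scene','scene4');b=cap('top','top4');w=cap('wrist','wrist4')
z=lambda im,x,y,w,h:cv2.resize(im['image'][y:y+h,x:x+w,::-1],(400,400),interpolation=cv2.INTER_CUBIC)
cv2.imwrite('pics/z7.png',np.hstack([z(a,100,105,90,90),z(w,206,130,100,100)]))
print([proj(a,s['tcp_pos']-[0,0,k]) for k in(.0545,.0205,-.0175)])
E
```

```text
8.525 [ 0.4622 -0.2099  0.1804] [-0.2571 -0.083  -2.3072]
[(np.float64(141.84384995123082), np.float64(147.57377098541187)), (np.float64(138.06640418104035), np.float64(134.82219627285545)), (np.float64(133.51590901288503), np.float64(119.46102826515836))]
```

View pics/z7.png

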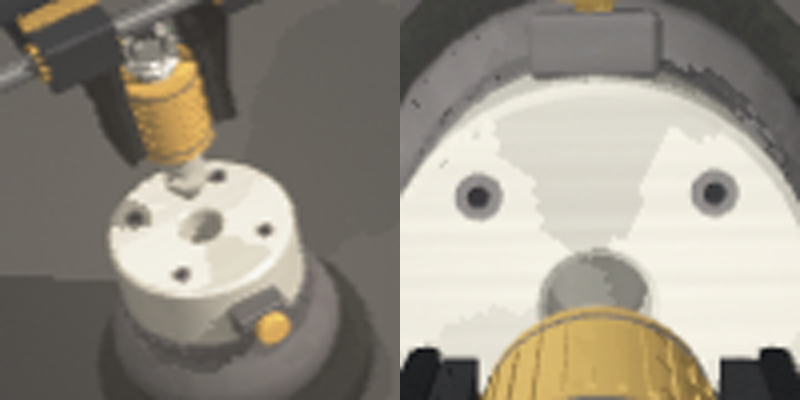

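```bash
python3 - <<'E'
from h import *
np.set_printoptions(precision=4,suppress=True)
w=cap('wrist');s=sense();R=np.array(s['ee_rot']);p=s['tcp_pos']
print(s['tcp_pos'])
for z in(.102,.104,.106):
  q=np.array([p[0],p[1],z]);print(z,proj(w,q+R[:,2]*.0095),proj(w,q),proj(w,q+R[:,2]*.040), proj(w,q-R[:,0]*.0095),proj(w,q+R[:,0]*.0095))
g=cv2.cvtColor(w['image'],cv2.COLOR_RGB2GRAY)
print(g[186:200,250],g[186:200,256],g[186:200,260]);print(g[202,232:280]);print(g[142:160,256])
h=cv2.cvtColor(w['image'],cv2.COLOR_RGB2HSV)
for r_ in(215,222,228):
    m=np.where(h[r_,215:300,1]>100)[0]+215; print(r_,m.min(),m.max())
# screw holes
E
```

```text
[ 0.4619 -0.2098  0.1799]
0.102 (np.float64(253.92383498052635), np.float64(191.32736417602644)) (np.float64(253.9339146357095), np.float64(204.1969461714475)) (np.float64(253.8900977316136), np.float64(148.2520522438844)) (np.float64(240.66726459429907), np.float64(204.19497661224293)) (np.float64(267.19995444734263), np.float64(204.19891564005775))
0.104 (np.float64(253.91403591346685), np.float64(192.01616301188437)) (np.float64(253.92429525940636), np.float64(204.98621873013715)) (np.float64(253.8796850591457), np.float64(148.58917486461462)) (np.float64(240.54713222337787), np.float64(204.98425106851647)) (np.float64(267.30083785696746), np.float64(204.98818630049686))
0.106 (np.float64(253.9040705862618), np.float64(192.71664865363778)) (np.float64(253.9145142795788), np.float64(205.7887509039203)) (np.float64(253.86908988608667), np.float64(148.93220615843074)) (np.float64(240.4249816063729), np.float64(205.78678548185388)) (np.float64(267.4034160472921), np.float64(205.79071623406386))
[220 216 213 215 216 218 210 168 155 153 155 154 155 155] [220 216 214 215 216 211 169 172 130 130 131 133 151 150] [219 215 213 220 239 240 227 190 164 132 132 132 132 131]
[240 240 241 241 241 241 241 241 235 189 171 134 137 152 154 155 157 155
 154 154 154 153 151 150 152 150 145 130 131 132 131 131 132 130 126 133
 200 227 234 242 242 242 242 243 243 243 243 243]
[127 126 124 123 121 117 126 192 215 231 230 227 221 219 219 217 217 217]
215 237 273
222 230 280
228 227 283
```

Request:
carry_out(steps=[[[-0.02,0.04,-0.5,0,0,0],[-0.02,0.04,-1.2,0,0,0],[-0.02,0.04,-1.8,0,0,0],[-0.02,0.04,-2.2,0,0,0],[-0.02,0.04,-2.4,0,0,0],[-0.02,0.04,-2.6,0,0,0],[-0.02,0.04,-2.8,0,0,0],[-0.02,0.04,-2.8,0,0,0]]])

```text
time_s: 9.72
tcp_pos: [0.4616, -0.2094, 0.1515]
ee_rot: [[0.442, -0.0, 0.897], [-0.897, 0.0, 0.442], [-0.0, -1.0, -0.0]]
wrist_force: [0.3, -0.4, -2.6]
gripper_width: 0.362
```

Request:
carry_out(steps=[[[0,0,-0.2,0,0,0],[0,0,-0.4,0,0,0],[0,0,-0.6,0,0,0],[0,0,-0.8,0,0,0],[0,0,-1.0,0,0,0],[0,0,-1.0,0,0,0],[0,0,-1.0,0,0,0]]])

```text
time_s: 10.6
tcp_pos: [0.4616, -0.2094, 0.1413]
ee_rot: [[0.442, -0.0, 0.897], [-0.897, -0.0, 0.442], [-0.0, -1.0, -0.0]]
wrist_force: [-0.3, -2.1, -2.7]
gripper_width: 0.36
```

```bash
python3 - <<'E'
from h import *
a=cap('scene');cv2.imwrite('pics/z8.png',cv2.resize(a['image'][95:195,95:195,::-1],(600,600),interpolation=cv2.INTER_CUBIC));s=sense();print(s['tcp_pos'],s['wrist_force'],s['moment'])
E
```

```text
[ 0.46160742 -0.20939171  0.14138621] [ 0.46809833 -1.84488163 -3.06316068] [-0.64128631 -0.04373667  0.02232346]
```

View pics/z8.png

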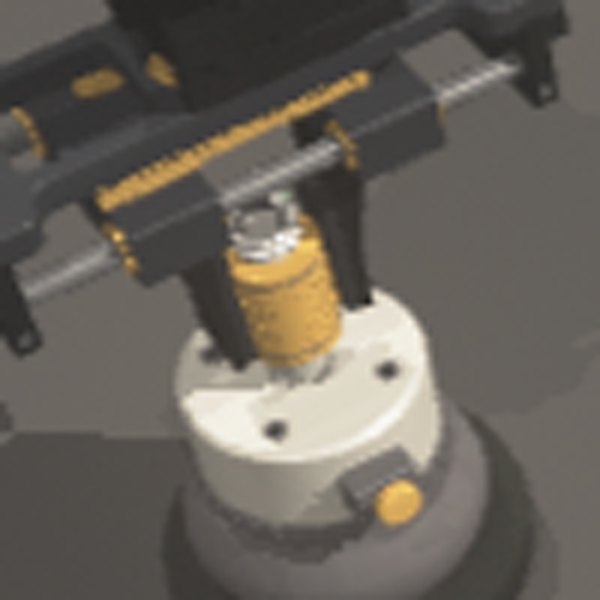

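Request:
carry_out(steps=[[[0,-0.02,-0.1,0,0,0],[0,-0.02,-0.2,0,0,0],[0,-0.02,-0.3,0,0,0],[0,-0.02,-0.4,0,0,0],[0,-0.02,-0.4,0,0,0]]])

```text
time_s: 11.28
tcp_pos: [0.4614, -0.2096, 0.1375]
ee_rot: [[0.442, -0.001, 0.897], [-0.897, 0.0, 0.442], [-0.0, -1.0, -0.0]]
wrist_force: [-1.4, -0.7, -0.7]
gripper_width: 0.357
```

```bash
python3 -c "
from h import *
s=sense();print(s['tcp_pos'],s['wrist_force'],s['moment'])"
```

```text
[ 0.46139951 -0.20956809  0.13751144] [-1.36281283 -0.68190753 -0.72705174] [-0.40112121  0.31207782  0.00888443]
```

Request:
carry_out(steps=[[[0,0,-0.05,0,0,0],[0,0,-0.1,0,0,0],[0,0,-0.15,0,0,0],[0,0,-0.15,0,0,0]]])

```text
time_s: 11.78
tcp_pos: [0.4614, -0.2098, 0.1363]
ee_rot: [[0.442, -0.001, 0.897], [-0.897, -0.0, 0.442], [0.0, -1.0, -0.001]]
wrist_force: [-3.9, -2.5, 3.7]
gripper_width: 0.361
```

Request:
carry_out(steps=[[[0,0,-0.05,0,0,0],[0,0,-0.1,0,0,0],[0,0,-0.15,0,0,0],[0,0,-0.2,0,0,0],[0,0,-0.2,0,0,0]]])

```text
time_s: 12.4
tcp_pos: [0.4615, -0.2098, 0.1344]
ee_rot: [[0.442, -0.0, 0.897], [-0.897, -0.001, 0.442], [0.0, -1.0, -0.001]]
wrist_force: [-4.4, -2.9, 6.3]
gripper_width: 0.355
```

Request:
carry_out(steps=[[[0,0,-0.05,0,0,0],[0,0,-0.1,0,0,0],[0,0,-0.15,0,0,0],[0,0,-0.2,0,0,0],[0,0,-0.25,0,0,0],[0,0,-0.25,0,0,0]]])

```text
time_s: 13.15
tcp_pos: [0.4615, -0.2099, 0.1321]
ee_rot: [[0.443, -0.0, 0.897], [-0.897, -0.001, 0.443], [0.001, -1.0, -0.001]]
wrist_force: [-5.3, -3.1, 6.4]
gripper_width: 0.36
```

Request:
carry_out(steps=[[[0,0,-0.05,0,0,0],[0,0,-0.1,0,0,0],[0,0,-0.15,0,0,0],[0,0,-0.2,0,0,0],[0,0,-0.25,0,0,0],[0,0,-0.3,0,0,0],[0,0,-0.3,0,0,0]]])

```text
time_s: 14.02
tcp_pos: [0.4614, -0.2097, 0.1283]
ee_rot: [[0.442, -0.001, 0.897], [-0.897, -0.0, 0.442], [-0.0, -1.0, -0.001]]
wrist_force: [-3.4, -4.4, 2.4]
gripper_width: 0.362
```

```bash
python3 - <<'E'
from h import *
a=cap('scene');w=cap('wrist');z=lambda im,x,y,w,h:cv2.resize(im['image'][y:y+h,x:x+w,::-1],(400,400),interpolation=cv2.INTER_CUBIC)
cv2.imwrite('pics/z9.png',np.hstack([z(a,110,120,80,80),z(w,196,80,120,120)]));s=sense();print(s['tcp_pos'],s['wrist_force'],s['moment'])
E
```

```text
[ 0.4614371  -0.20967905  0.12825984] [-3.43358672 -3.14555072  2.89510113] [-1.29852032  1.11886413 -0.04316545]
```

View pics/z9.png

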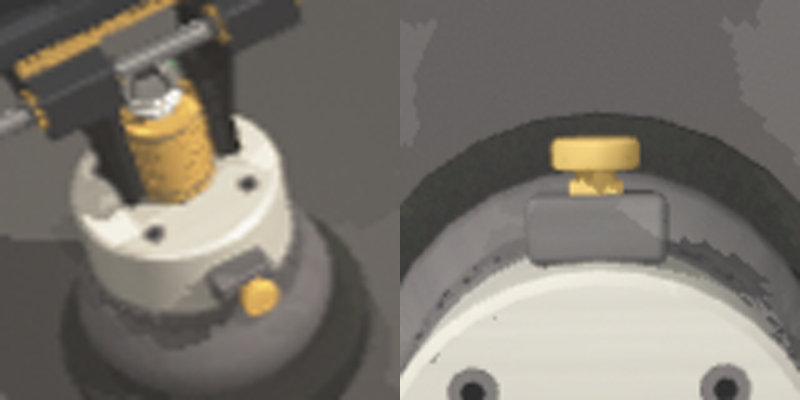

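Request:
carry_out(steps=[[[0,0,-0.05,0,0,0],[0,0,-0.1,0,0,0],[0,0,-0.15,0,0,0],[0,0,-0.2,0,0,0],[0,0,-0.2,0,0,0]]])

```text
time_s: 14.75
tcp_pos: [0.4617, -0.2095, 0.1261]
ee_rot: [[0.442, -0.0, 0.897], [-0.897, 0.0, 0.442], [-0.0, -1.0, 0.0]]
wrist_force: [-1.6, -5.0, -3.0]
gripper_width: 0.361
```

```bash
cat > v.py <<'E'
import sys
from h import *
a=cap('scene');w=cap('wrist');z=lambda im,x,y,w,h:cv2.resize(im['image'][y:y+h,x:x+w,::-1],(400,400),interpolation=cv2.INTER_CUBIC)
cv2.imwrite('pics/%s.png'%sys.argv[1],np.hstack([z(a,110,120,80,80),z(w,196,80,120,120)]));s=sense();print(s['time_s'],s['tcp_pos'],s['wrist_force'],s['moment'])
E
python3 v.py z10
```

```text
14.85 [ 0.46174437 -0.20945704  0.12617471] [-1.51882028 -3.50191682 -3.53492147] [-1.18423797  0.36578048 -0.01115057]
```

View pics/z10.png

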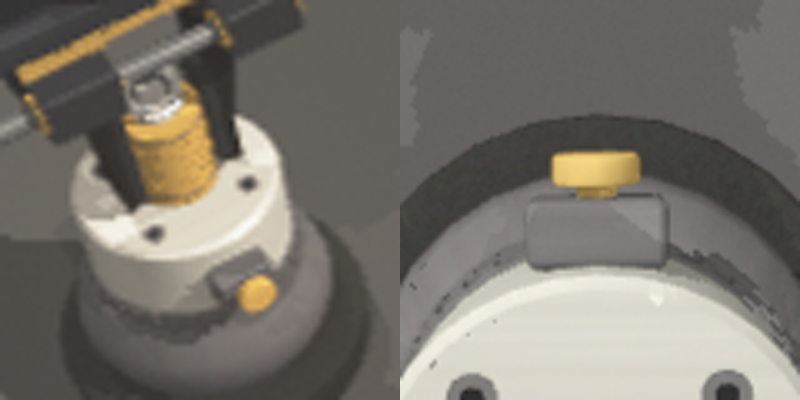

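Request:
carry_out(steps=[[[0,-0.03,-0.05,0,0,0],[0,-0.03,-0.1,0,0,0],[0,-0.03,-0.1,0,0,0]]])

```text
time_s: 15.22
tcp_pos: [0.4618, -0.2097, 0.1257]
ee_rot: [[0.442, 0.0, 0.897], [-0.897, 0.0, 0.442], [0.0, -1.0, 0.001]]
wrist_force: [-1.7, -1.6, -0.2]
gripper_width: 0.363
```

Request:
carry_out(steps=[[[0,-0.01,-0.05,0,0,0],[0,-0.01,-0.1,0,0,0],[0,-0.01,-0.1,0,0,0]]])

```text
time_s: 15.6
tcp_pos: [0.4617, -0.2099, 0.1249]
ee_rot: [[0.443, 0.0, 0.897], [-0.897, -0.0, 0.443], [0.0, -1.0, 0.0]]
wrist_force: [-2.5, 0.8, 2.4]
gripper_width: 0.362
```

Request:
carry_out(steps=[[[0,0,-0.05,0,0,0],[0,0,-0.1,0,0,0],[0,0,-0.1,0,0,0]]])

```text
time_s: 15.98
tcp_pos: [0.4617, -0.21, 0.1248]
ee_rot: [[0.443, 0.0, 0.897], [-0.897, -0.0, 0.443], [0.0, -1.0, 0.0]]
wrist_force: [-5.2, 1.8, 9.7]
gripper_width: 0.361
```

```bash
python3 v.py z11
```

```text
16.075 [ 0.46167707 -0.209961    0.12481938] [-4.73446571  1.72595235  9.17985605] [ 0.40309973  1.3689494  -0.03771741]
```

View pics/z11.png

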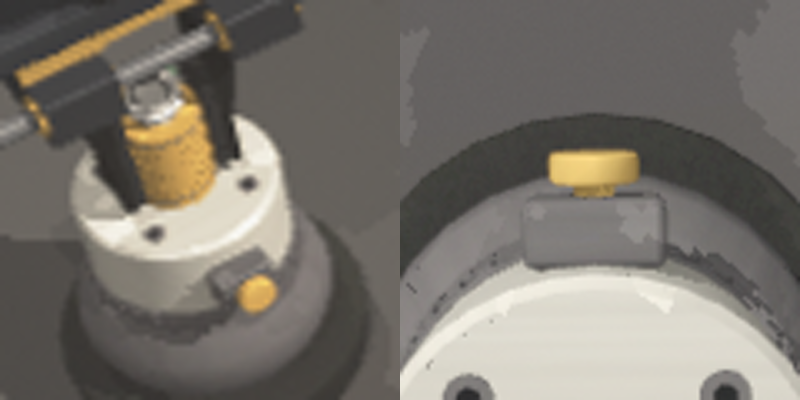

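Request:
carry_out(steps=[[[-0.02,0,0.05,0,0,0],[-0.03,0.01,0.1,0,0,0],[-0.03,0.01,0.15,0,0,0],[-0.03,0.01,0.2,0,0,0],[-0.03,0.01,0.25,0,0,0],[-0.03,0.01,0.25,0,0,0]]])

```text
time_s: 16.82
tcp_pos: [0.4614, -0.2097, 0.1257]
ee_rot: [[0.442, -0.0, 0.897], [-0.897, 0.0, 0.442], [-0.0, -1.0, 0.0]]
wrist_force: [-0.8, 0.1, -2.4]
gripper_width: 0.361
```

Request:
carry_out(steps=[[[0,0,0.03,0,0,0],[0,0,0.06,0,0,0],[0,0,0.1,0,0,0],[0,0,0.1,0,0,0]]])

```text
time_s: 17.32
tcp_pos: [0.4613, -0.2097, 0.1264]
ee_rot: [[0.442, -0.0, 0.897], [-0.897, 0.0, 0.442], [-0.0, -1.0, 0.0]]
wrist_force: [2.4, 0.1, -9.6]
gripper_width: 0.359
```

Request:
carry_out(steps=[[[0,0,0.03,0,0,0],[0,0,0.06,0,0,0],[0,0,0.06,0,0,0]]])

```text
time_s: 17.7
tcp_pos: [0.4612, -0.2096, 0.1266]
ee_rot: [[0.442, -0.001, 0.897], [-0.897, 0.001, 0.442], [-0.001, -1.0, -0.0]]
wrist_force: [4.7, -2.4, -18.4]
gripper_width: 0.36
```

Request:
carry_out(steps=[[[0,0,-0.02,0,0,0],[0,0,-0.02,0,0,0],[0,0,-0.02,0,0,0],[0,0,-0.02,0,0,0]]])

```text
time_s: 18.2
tcp_pos: [0.4612, -0.2097, 0.1267]
ee_rot: [[0.442, -0.0, 0.897], [-0.897, 0.001, 0.442], [-0.001, -1.0, -0.0]]
wrist_force: [4.3, -0.8, -21.3]
gripper_width: 0.359
```

```bash
python3 v.py z12
```

```text
18.3 [ 0.4611493  -0.20967701  0.12670626] [  5.11352071  -2.24855105 -20.35491792] [-0.66266584 -1.6773225  -0.00625875]
```

View pics/z12.png

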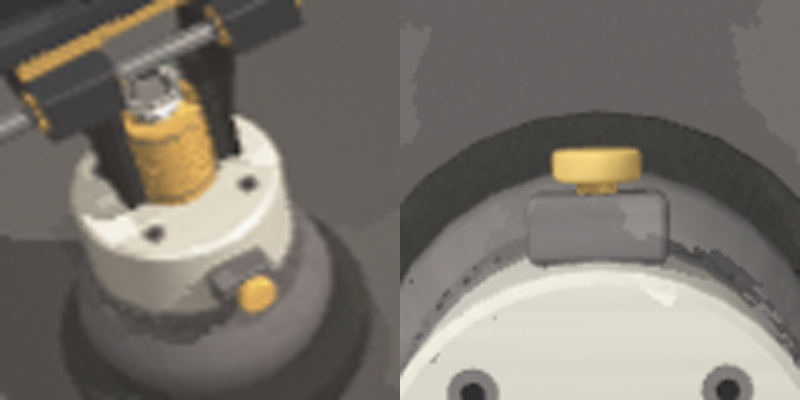

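Request:
carry_out(steps=[[[0.02,-0.01,-0.04,0,0,0],[0.02,-0.01,-0.04,0,0,0],[0.02,-0.01,-0.04,0,0,0]]])

```text
time_s: 18.68
tcp_pos: [0.4612, -0.2098, 0.1267]
ee_rot: [[0.442, -0.001, 0.897], [-0.897, 0.0, 0.442], [-0.001, -1.0, -0.0]]
wrist_force: [3.4, -0.3, -19.6]
gripper_width: 0.364
```

Request:
carry_out(steps=[[[0.02,0,-0.04,0,0,0],[0.02,0,-0.04,0,0,0],[0.02,0,-0.04,0,0,0]]])

```text
time_s: 19.05
tcp_pos: [0.4613, -0.2098, 0.1266]
ee_rot: [[0.442, -0.001, 0.897], [-0.897, 0.0, 0.442], [-0.001, -1.0, -0.001]]
wrist_force: [2.3, 1.6, -16.8]
gripper_width: 0.357
```

Request:
carry_out(steps=[[[0,0,-0.01,0,0,0],[0,0,-0.01,0,0,0],[0,0,-0.01,0,0,0],[0,0,-0.01,0,0,0]]])

```text
time_s: 19.55
tcp_pos: [0.4615, -0.2099, 0.1266]
ee_rot: [[0.442, -0.001, 0.897], [-0.897, 0.0, 0.442], [-0.0, -1.0, -0.0]]
wrist_force: [1.4, 1.9, -14.9]
gripper_width: 0.361
```

Request:
carry_out(steps=[[[0,0,0,0,0,0],[0,0,0,0,0,0],[0,0,0,0,0,0],[0,0,0,0,0,0]]])

```text
time_s: 20.05
tcp_pos: [0.4615, -0.2099, 0.1265]
ee_rot: [[0.442, -0.0, 0.897], [-0.897, 0.0, 0.442], [-0.0, -1.0, -0.0]]
wrist_force: [1.2, 1.8, -13.8]
gripper_width: 0.36
```

Request:
carry_out(steps=[[[0,0,0,0,0,0],[0,0,0.01,0,0,0],[0,0,0.01,0,0,0],[0,0,0.01,0,0,0],[0,0,0.01,0,0,0],[0,0,0.01,0,0,0]]])

```text
time_s: 20.8
tcp_pos: [0.4616, -0.2099, 0.1266]
ee_rot: [[0.442, -0.0, 0.897], [-0.897, 0.0, 0.442], [-0.0, -1.0, -0.0]]
wrist_force: [-0.4, 2.9, -14.9]
gripper_width: 0.357
```

```bash
python3 v.py z13
```

```text
20.9 [ 0.46158526 -0.20990577  0.1265593 ] [  0.4059943    2.83605749 -14.97225558] [ 1.00579765 -0.06467423  0.05543795]
```

View pics/z13.png

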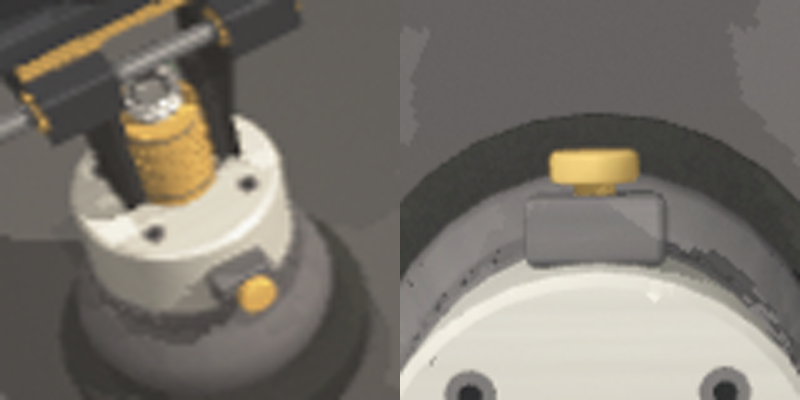

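Request:
carry_out(steps=[[[0,0.01,-0.06,0,0,0],[0,0.01,-0.12,0,0,0],[0,0.01,-0.18,0,0,0],[0,0.01,-0.24,0,0,0],[0,0.01,-0.27,0,0,0],[0,0.01,-0.27,0,0,0]]])

```text
time_s: 21.65
tcp_pos: [0.462, -0.2104, 0.1258]
ee_rot: [[0.443, 0.001, 0.897], [-0.897, -0.001, 0.443], [0.002, -1.0, 0.0]]
wrist_force: [-5.0, 2.8, 3.0]
gripper_width: 0.361
```

Request:
carry_out(steps=[[[-0.03,0.03,-0.03,0,0,0],[-0.04,0.04,-0.06,0,0,0],[-0.04,0.04,-0.06,0,0,0],[-0.04,0.04,-0.06,0,0,0]]])

```text
time_s: 22.15
tcp_pos: [0.462, -0.2103, 0.1249]
ee_rot: [[0.443, 0.002, 0.896], [-0.896, -0.002, 0.443], [0.002, -1.0, 0.001]]
wrist_force: [-4.9, -0.9, 7.1]
gripper_width: 0.361
```

Request:
carry_out(steps=[[[-0.03,0,-0.03,0,0,0],[-0.04,0,-0.03,0,0,0],[-0.04,0,-0.03,0,0,0]]])

```text
time_s: 22.52
tcp_pos: [0.462, -0.2103, 0.1249]
ee_rot: [[0.443, 0.003, 0.896], [-0.896, -0.002, 0.443], [0.003, -1.0, 0.002]]
wrist_force: [-5.5, 0.4, 8.3]
gripper_width: 0.361
```

```bash
python3 v.py z14
```

```text
22.625 [ 0.46198734 -0.21027997  0.12485863] [-4.55194455e+00  5.59314801e-03  6.86738042e+00] [ 0.10677034  1.61961726 -0.02417874]
```

View pics/z14.png

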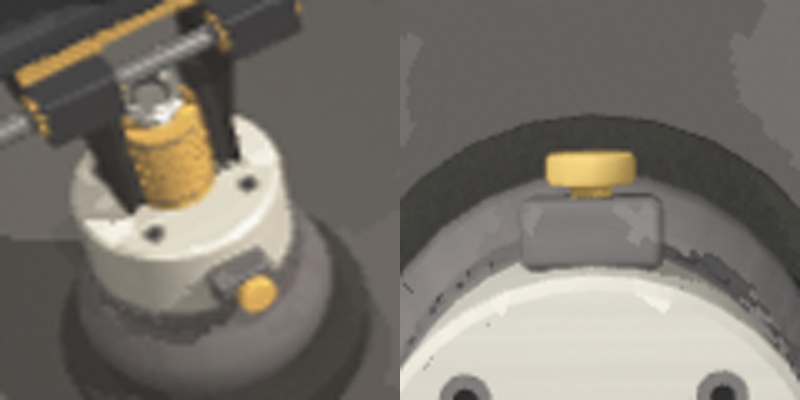

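Request:
carry_out(fingers=0, steps=[[[0,0,0.02,0,0,0],[0,0,0.03,0,0,0],[0,0,0.03,0,0,0],[0,0,0.03,0,0,0],[0,0,0.03,0,0,0],[0,0,0.03,0,0,0],[0,0,0.03,0,0,0],[0,0,0.03,0,0,0]]])

```text
time_s: 23.62
tcp_pos: [0.4609, -0.2095, 0.1233]
ee_rot: [[0.442, -0.0, 0.897], [-0.897, -0.0, 0.442], [0.0, -1.0, -0.0]]
wrist_force: [0.7, 0.2, -0.0]
gripper_width: 0.992
```

Request:
carry_out(steps=[[[0,0,1,0,0,0],[0,0,3,0,0,0],[0,0,6,0,0,0],[-1,0,10,0,0,0],[-3,-1,14,0,0,0],[-5,-2,16,0,0,0],[-6,-3,16.5,0,0,0],[-6,-3,16.5,0,0,0],[-6,-3,16.5,0,0,0],[-6,-3,16.5,0,0,0]]])

```text
time_s: 24.88
tcp_pos: [0.4011, -0.2392, 0.2873]
ee_rot: [[0.443, -0.002, 0.897], [-0.897, 0.001, 0.443], [-0.001, -1.0, -0.002]]
wrist_force: [0.1, 0.0, -0.2]
gripper_width: 0.999
```

```bash
python3 - <<'E'
from h import *
np.set_printoptions(precision=4,suppress=True)
a=cap('scene','scene15');w=cap('wrist','wrist15');t=cap('top')
z=lambda im,x,y,w,h:cv2.resize(im['image'][y:y+h,x:x+w,::-1],(400,400),interpolation=cv2.INTER_CUBIC)
cv2.imwrite('pics/z15.png',np.hstack([z(a,105,115,90,90),z(w,196,40,120,120)]));s=sense();print(s['time_s'],s['tcp_pos'],s['wrist_force'])
E
```

```text
25.025 [ 0.4012 -0.2393  0.2878] [-0.1534  0.0407  0.9489]
```

View pics/z15.png

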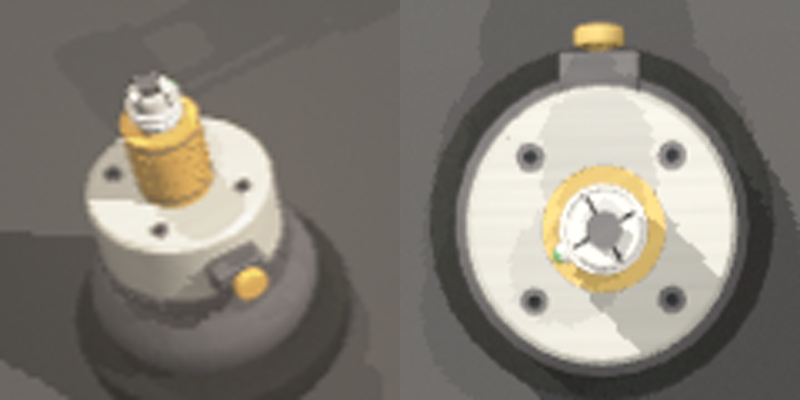

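View pics/scene15.png

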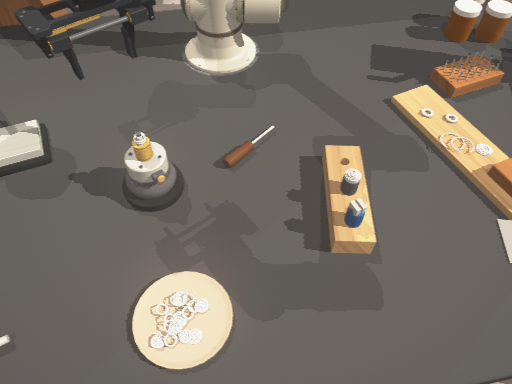

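```bash
python3 -c "
from station import ticket
print(ticket.finish_job())"
```

```text
the job is handed in; nothing more can be done
None
```

The ring holder is in the vise socket with the latch in. I tugged it, let go of it and handed the job in at about 25 s; no verdict was reported.

- **Insertion:** The latch tab stood out while the stem passed, then went back in. The collar came to rest on the face under a push of about 12 N. That put the face about 104 mm above the bench, which agrees with what I measured in the pictures.
- **Tug:** The latch held. The wrist read about 14 to 15 N upward for over a second. On the way up the pull overshot to about 20–21 N for roughly half a second, under the 25 N limit, before I eased it back.
- **Re-seating:** The tool rose 1.8 mm under the tug, more than the latch's 1 mm of play. It came back to the same height, 124.9 mm against 124.8 mm before, when I pressed the holder home again. So I don't think it slipped in the grip.
- **Last check:** After release, the scene and wrist pictures show the collar flush, central and upright, with the tab in. The gripper is well clear and the wrist force is about zero. The other holders, the dish and the burnisher look unmoved.
- **Disagreement between cameras:** The top camera placed the vise and the holder about 3 mm from where the wrist camera did. I used the wrist camera's figures, and the stem entered the socket with only 2 to 3 N of side force before the latch.

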